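# Flip the hex key and tighten the camera stand's clamp screw with its long arm

### The arm

A 6-joint arm with a two-finger parallel gripper is mounted at the origin on the work surface. World frame = base frame: x ahead of the robot, y to its left, z up, the work surface at z = 0. Lengths are in m, angles in degrees, forces in N, time in s.
With the tool pointing down it reaches from about 0.4 to 0.825 m from the base axis. Payload 7 kg.
Tool frame: the origin (TCP) lies at the very end of the fingers, on their centre line; the grasp point (between the pads) lies 19 mm behind it; z points along the fingers, y is the line along which they close (so a half turn about z gives the same grasp; the last joint's range is limited). The gripper opens to 88 mm and grips with 3 to 60 N. Pads are 19 mm wide; open, the fingers measure 130 mm over their backs; the gripper's body (78 mm by 193 mm) begins 47 mm behind the grasp point.
Start: joints at [-51.503, 20.546, 0.682, 0, -70.136, -16.507], TCP at [0.253, -0.626, 0.227] pointing down, gripper open.
Joint ranges: [-176.03, 176.03], [-82.01, 121.73], [-58.28, 71.71], [-173.87, 95.51], [-174.79, -0.11], [-173.66, 173.66]. Speed limits (degrees/s): [136.94, 136.94, 172.46, 180, 180, 180].

### API

Orientations are given as [roll, pitch, yaw] about the fixed x, y, z axes, in that order (R = Rz(yaw) Ry(pitch) Rx(roll)).
In Python, from plant import r gives the robot as it stands. The module is installed in compiled form; this text tells all that it offers.
- The arm moves only by the tool jog_arm, never from a script. Its arguments are lists of equal length, an entry for each row: "travel": the shift along the tool's x, y, z each as a share of 50 cm, from -1 to 1, a list of three; "dr": the turn, a rotation vector about the tool's x, y, z each as a share of 360 degrees, from -1 to 1, a list of three; "claw": the opening, from 0 (shut) to 1 (fully open). A call has exactly 10 rows; each row is the pose to reach, as a shift and turn from the pose commanded when the call began, along the tool's axes at that moment, turning the shorter way round; what a row does not reach only later rows make up. A row lasts 1/8 s, in which the tool goes at most 62.5 mm and 10.7 degrees, less where a joint would pass 70% of its speed; a pose out of reach is approached as far as the arm can. A call with a number of a shift or a turn outside -1 to 1 is refused whole. A call with a gripper value outside its range is refused whole. The fingers move at their own pace and stop on an object; "newtons" is the grip in N (left out, the last holds). Time passes only in rows, so rows that repeat a pose let the fingers close, or fill a call up. It gives the time, the measured TCP pose, the force, the opening and the grip force at its end, in the units of the state.
- r.get_state(): the state, without advancing time (a new reading comes with each control period).
- r.capture(name): name is "scene" or "top" or "wrist"; returns a dict with "pixels" (384x512x3 uint8, red, green, blue), "range_z" (384x512 float32, m along the optical axis (not along the pixel's ray), 0 where there is no reading), "fx", "fy", "cx", "cy" (pixels), "position" and "attitude" of the camera in the world; the wrist camera has in their place "hand_eye" (4x4, takes a point from camera to tool coordinates, whose origin is the TCP and whose axes are the flange's). Camera axes: x right, y up, looking along -z (the intrinsics and any distortion apply to the point x, -y, -z); pixel columns grow to the right and rows downward; lengths in m; the calibration is good to about 2 mm. A picture is of the moment at which its call begins: read the wrist's pose just before it.
- r.close_job(): hands the job in; it is judged then, once.
Trained networks look in the newest picture that a camera, given by its name, has taken for a name from the list of things; names that differ only in an ending like _2 or _b are one class to them, and where a whole thing is asked for, a point or a joint stands for the part that bears it (a point fixed in the world has none). Each returns a list of dicts, best first, with "conf" (0 to 1); they miss things now and then, are a little off and sometimes report something else, mostly with a low value. They report only what shows in the picture. A call takes as long as a camera call. They do not tell look-alikes from the thing itself.
- r.boxes_of(name, camera): "extent" ([left, top, right, bottom] in pixels, round what is visible of it).
- r.regions_of(name, camera): "pixels" (384x512 bool, what is visible of it) and "extent" ([left, top, right, bottom] in pixels, round what is visible of it).
- r.tip_of(name, camera): "at" ([column, row] in pixels: a listed point, or the origin of a listed thing).
The state is a dict: "time_s": time; "joints": joint angles; "qd": joint speeds; "joint_torque": joint torques, N m; "tcp_pos": TCP position; "eef_rot": TCP orientation; "contact_force": force on the tool from outside, world axes, zero at the start; "moment": the same for the moment, N m; "gripper_width": finger opening in m; "gripper_force": force on a finger pad.
Only numpy, scipy, OpenCV 4.12 (cv2) and the standard library are available. Lean on these libraries where they do the work, as an engineer would, in place of code of your own. Each camera call takes 0.05 s, during which the arm holds its last target. There are 200 camera calls.

### The job

The clamp screw on the camera stand has been run in with the hex key's long arm, but the last bit is too stiff for that. Draw the key out, flip it so that its short arm sits fully home in the screw, and press the end of the long arm down, turning the screw clockwise with nothing but the key used this way, until it comes up hard, and no further. Keep the stand where it is, upright, and leave the key sitting in the screw by its short arm with your hand off it.

Things in the scene. Friction and masses are not known exactly. Their poses are not given: they have to be found in the camera images.
- stand: Loose camera stand, 4 kg: steel base 180 x 180 x 14 mm, upright 48 mm tube (top at 270 mm), split clamp whose two ears reach out on the stand's -y side, 80 mm from the tube's axis, and a rod to +y with a camera. Origin: centre of the base's underside, z up. Screw head on its -x side, towards the robot. It slides at a level push of about 20 to 30 N, tips at some 30 N on the key's end.
- screw (a joint): Turn of the clamp screw (rad): about 0 at the start, grows clockwise as seen facing the head, that is as a lever on the stand's -y side goes down. Stiff: about 1.5 N m all the way; it stays where it is left and comes up hard at about 0.4. It gives a little beyond that only when forced: past 0.45 (some 4 N m) it is overtightened.
- socket (a point): Centre of the mouth of the screw head's hexagon socket. Head 33 mm across, 22 mm long, free in front of the ear; socket 17.8 mm across flats, 18 mm deep, at the start flats to both sides, corners up and down. x runs level into the socket (the stand's +x). Lies 47 mm in front of the tube's axis, 58 mm to its -y side, 165 mm up; its frame turns with the screw.
- key: Steel hex key, an L of 17 mm across flats, 0.48 kg, ends chamfered 1.5 mm. Origin: where the axes of its arms meet. Long arm 200 mm along its x, short arm 57 mm along its y; two flats of each arm face along the plane of the L. Starts with the long arm 15 mm deep in the screw, drooping some 10 deg, which binds it, short arm level to the stand's +y. In the socket it has some 4 deg of play either way.
- long_tip (a point): End of the key's long arm, on its axis; axes as the key's.
- short_tip (a point): End of the key's short arm, on its axis; axes as the key's. Fully home it is about 17 mm inside the socket's mouth; the long arm, about level, then stands out to the stand's -y side, its axis about 40 mm in front of the head.
Things that resemble listed ones, but are neither listed nor needed, are in the scene too. Leave any purple look-alike of the key alone.

How it is judged:
By the outcome, as a careful person would: the job done as asked, in the order asked, and still so for the second after the job is handed in, with the robot touching nothing.
It also fails if it takes over 64 s, if anything falls off the work surface, if the arm or the gripper's body presses on something with over 40 N, if the wrist force passes 120 N, or if a joint passes its speed limit or range.

## Working session

There is one attempt and no reset: what is moved stays moved. The work goes in short steps, Python scripts to look and compute and a tool call to move; the robot and the scene stay as the last step left them, time stands still between calls to the robot, and variables do not carry over. Pictures are saved under pics/ and viewed, at most 10 in all, crops included, and the job is handed in when it is done.

Besides the shell and the picture viewer there is one more tool, called after "Emit:" as name(argument=value, ...), one argument or row to a line, values as JSON. jog_arm: Moves the arm, as the interface text tells. Its arguments: {"type":"object","properties":{"travel":{"type":"array"},"dr":{"type":"array"},"claw":{"type":"array"},"newtons":{"type":"number"}},"required":["travel","dr","claw"]}

```bash
mkdir -p pics; cat > h.py <<'E'
import numpy as np, cv2
from scipy.spatial.transform import Rotation as R
from plant import r
def rot(a):
    a=np.array(a,float)
    return a if a.shape==(3,3) else (R.from_quat(a).as_matrix() if a.size==4 else R.from_euler('xyz',a,degrees=True).as_matrix())
def tool(s=None):
    s=s or r.get_state(); T=np.eye(4); T[:3,:3]=rot(s['eef_rot']); T[:3,3]=s['tcp_pos']; return T
def cap(name):
    T=tool(); c=r.capture(name)
    if 'hand_eye' in c: c['T']=T@np.array(c['hand_eye'])
    else:
        M=np.eye(4); M[:3,:3]=rot(c['attitude']); M[:3,3]=c['position']; c['T']=M
    return c
def pt(c,u,v,z):
    p=np.array([(u-c['cx'])/c['fx']*z,-(v-c['cy'])/c['fy']*z,-z*np.ones_like(z*1.0)])
    return (c['T'][:3,:3]@p).T+c['T'][:3,3]
def cloud(c,m=None):
    z=c['range_z']; m=(z>0) if m is None else (m&(z>0)); v,u=np.nonzero(m)
    return pt(c,u,v,z[v,u])
def proj(c,P):
    q=c['T'][:3,:3].T@(np.array(P)-c['T'][:3,3]); return np.array([c['cx']+c['fx']*q[0]/-q[2], c['cy']+c['fy']*q[1]/q[2]])
def save(c,n,box=None,s=1):
    im=c['pixels'][:,:,::-1]
    if box: im=im[box[1]:box[3],box[0]:box[2]]
    cv2.imwrite('pics/'+n,cv2.resize(im,None,fx=s,fy=s,interpolation=cv2.INTER_CUBIC))
E
cat > a.py <<'E'
from h import *
np.set_printoptions(precision=4,suppress=True)
s=r.get_state(); print(s)
ims=[]
for n in ['scene','top']:
    c=cap(n); ims.append(c['pixels'])
    print(n,{k:c[k] for k in c if k not in('pixels','range_z')})
    for t in ['stand','key','screw']:
        for d in r.regions_of(t,n)[:3]:
            P=cloud(c,d['pixels']); print(t,round(d['conf'],2),np.round(d['extent']),np.median(P,0),P.min(0),P.max(0))
    for t in ['socket','key','long_tip','short_tip','stand']:
        for d in r.tip_of(t,n)[:3]:
            u,v=np.round(d['at']).astype(int); z=c['range_z'][v,u]; print(t,round(d['conf'],2),d['at'],pt(c,u,v,z))
    cv2.imwrite('pics/%s0.png'%n,c['pixels'][:,:,::-1])
E
python3 a.py
```

```text
{'time_s': 0.0, 'joints': array([-51.5037,  20.5919,   0.6353,  -0.0186, -70.1354, -16.5065]), 'qd': array([ 0.0273,  0.0332, -0.0064,  0.084 , -0.129 , -0.0064]), 'joint_torque': array([  0.0003, -58.2717,  29.3062,   6.9972,   0.0071,  -0.0001]), 'tcp_pos': array([ 0.2525, -0.6255,  0.2256]), 'eef_rot': array([ 179.9069,   -0.0094, -158.0165]), 'contact_force': array([0.1971, 0.4389, 0.0465]), 'moment': array([ 0.0499, -0.0167,  0.0015]), 'gripper_force': 0.0, 'gripper_width': 0.08776604511214972}
scene {'fx': 397.45117748826516, 'fy': 397.45117748826516, 'cx': 258.55228556762626, 'cy': 194.15889540734156, 'position': array([0.942 , 0.448 , 0.9067]), 'attitude': array([ 40.541 ,  -0.4327, 131.9879]), 'T': array([[-0.669 , -0.5616,  0.487 ,  0.942 ],
       [ 0.7433, -0.512 ,  0.4306,  0.448 ],
       [ 0.0076,  0.65  ,  0.7599,  0.9067],
       [ 0.    ,  0.    ,  0.    ,  1.    ]])}
stand 0.87 [146. 225. 268. 343.] [0.7219 0.0695 0.0862] [ 0.5788 -0.1617 -0.003 ] [0.8155 0.2395 0.2733]
key 0.91 [286. 257. 364. 314.] [0.4956 0.2476 0.0161] [ 0.4536  0.148  -0.0051] [0.5284 0.3682 0
[... 1488 characters left out ...]
 -0.0144  0.1764]
screw 0.61 [271.  97. 290. 114.] [ 0.6891 -0.0197  0.1685] [ 0.6752 -0.0379  0.0121] [ 0.7312 -0.0047  0.1773]
socket 0.63 [281.3, 110.5] [ 0.6701 -0.0261  0.1751]
key 0.71 [301.3, 193.3] [ 0.495  -0.0742  0.1362]
key 0.6 [336.1, 310.5] [ 0.2178 -0.1753  0.0166]
key 0.56 [198.6, 189.5] [0.5106 0.1726 0.0214]
long_tip 0.8 [415.6, 317.2] [ 0.2052 -0.3708  0.0183]
long_tip 0.7 [121.3, 206.9] [0.4652 0.3782 0.0015]
long_tip 0.68 [279.2, 99.3] [ 0.6943 -0.0215  0.1756]
short_tip 0.96 [204.1, 209.0] [0.4628 0.16   0.0116]
short_tip 0.56 [275.2, 194.9] [ 0.4891 -0.0165  0.142 ]
short_tip 0.56 [336.9, 284.7] [ 0.2788 -0.1777  0.0186]
stand 0.67 [251.7, 120.0] [0.6852 0.0396 0.0538]
```

```bash
cat > b.py <<'E'
from h import *
a=cv2.imread('pics/scene0.png'); b=cv2.imread('pics/top0.png')
A=cv2.resize(a[100:350,120:380],(400,385)); B=cv2.resize(b[50:340,110:430],(400,385))
cv2.imwrite('pics/both.png',np.hstack([A,B]))
E
python3 b.py
```

```text
(no output)
```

View pics/both.png

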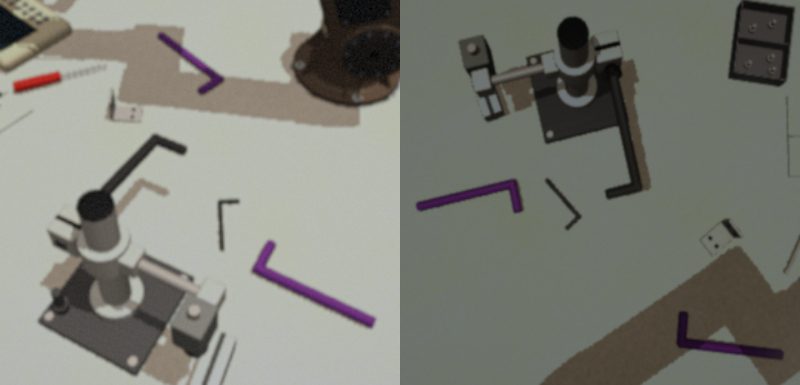

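```bash
cat > c.py <<'E'
from h import *
np.set_printoptions(precision=4,suppress=True)
c=cap('top')
P=cloud(c); 
# base
d=r.regions_of('stand','top')[0]; Q=cloud(c,d['pixels'])
B=Q[(Q[:,2]>0.006)&(Q[:,2]<0.022)]; print('base',len(B),cv2.minAreaRect(B[:,:2].astype(np.float32)*1000))
T=Q[(Q[:,2]>0.262)]; print('tube top',len(T),T.mean(0),T.min(0),T.max(0))
im=c['pixels'].astype(int)
for n in ['top','scene']:
    if n=='scene': c=cap(n)
    for d in r.regions_of('key',n)[:4]:
        K=cloud(c,d['pixels'])
        if np.median(K[:,2])<0.1: continue
        K=K[(K[:,2]>0.11)]
        L=K[(K[:,0]>0.53)&(K[:,0]<0.64)]
        vx=cv2.fitLine(L.astype(np.float32),cv2.DIST_HUBER,0,.001,.001).ravel(); vx*=np.sign(vx[0])
        print(n,'line',vx,'yaw',np.degrees(np.arctan2(vx[1],vx[0])),'pitch',np.degrees(np.arcsin(vx[2])), len(L))
        for x in (0.5,.58,.66): print(vx[3:]+vx[:3]*(x-vx[3])/vx[0])
        print('min x',np.sort(K[:,0])[:5])
E
python3 c.py
```

```text
base 2134 ((695.2879028320312, 92.39060974121094), (179.25479125976562, 234.58981323242188), 14.42725944519043)
tube top 505 [0.7061 0.0438 0.2704] [0.6834 0.0213 0.2624] [0.7316 0.0673 0.2739]
top line [ 0.9519  0.2544  0.171   0.5855 -0.047   0.1555] yaw 14.964177 pitch 9.845871 410
[ 0.5    -0.0698  0.1402]
[ 0.58   -0.0484  0.1546]
[ 0.66   -0.027   0.1689]
min x [0.4809 0.4828 0.4829 0.483  0.483 ]
scene line [ 0.951   0.2671  0.1559  0.5963 -0.0442  0.1565] yaw 15.690277 pitch 8.966346 299
[ 0.5    -0.0712  0.1407]
[ 0.58   -0.0488  0.1539]
[ 0.66   -0.0263  0.167 ]
min x [0.4811 0.4821 0.4832 0.4843 0.4843]
```

```bash
cat >> h.py <<'E'
import os
np.set_printoptions(precision=4,suppress=True)
def getc(): return np.load('cmd.npy')
def rel(C,tr,dr):
    D=np.eye(4); D[:3,:3]=R.from_rotvec(np.array(dr)*2*np.pi).as_matrix(); D[:3,3]=np.array(tr)*.5; return C@D
def sent(tr,dr): np.save('cmd.npy',rel(getc(),tr,dr))
def delta(T,lbl=''):
    D=np.linalg.inv(getc())@T
    print(lbl,'travel',np.round(D[:3,3]/.5,4),'dr',np.round(R.from_matrix(D[:3,:3]).as_rotvec()/2/np.pi,4))
def pose(yaw,pitch,grip,up=0,yk=0):
    # tool with x=-k, k: level dir yaw, up pitch; grip point at given world pos, raised 'up' along tool
    a,p=np.radians([yaw,pitch]); k=np.array([np.cos(a)*np.cos(p),np.sin(a)*np.cos(p),np.sin(p)]); y=np.array([-np.sin(a),np.cos(a),0])
    T=np.eye(4); T[:3,:3]=np.c_[-k,y,np.cross(-k,y)]; T[:3,3]=np.array(grip)+T[:3,2]*(0.019-up); return T
def show():
    s=r.get_state(); C=getc(); print('t',s['time_s'],'F',s['contact_force'],'M',s['moment'],'w',s['gripper_width'],s['gripper_force'])
    T=tool(s); print('tcp',T[:3,3],s['eef_rot'],'cmd-meas in tool',T[:3,:3].T@(C[:3,3]-T[:3,3]),'j',s['joints']); return s,T
if not os.path.exists('cmd.npy'):
    T=np.eye(4); T[:3,:3]=rot([180,0,-158.01]); T[:3,3]=[.253,-.626,.227]; np.save('cmd.npy',T)
E
python3 - <<'E'
from h import *
show()
delta(pose(15,9.7,[.589,-.046,.149],up=.075))
E
```

```text
t 1.15 F [-0.1726  0.3225  0.041 ] M [-0.0474  0.0372 -0.0126] w 0.0876077512757148 0.0
tcp [ 0.2527 -0.6259  0.2265] [ 179.9978   -0.0003 -158.0067] cmd-meas in tool [-0.0002 -0.0002 -0.0005] j [-51.5017  20.5481   0.6812  -0.0003 -70.1353 -16.5049]
 travel [-1.0387  0.8263  0.0456] dr [ 0.0016 -0.0269  0.0194]
```

Emit:
jog_arm(
  travel=[
    [-0.93,0.74,0.0],
    [-0.93,0.74,0.0],
    [-0.93,0.74,0.0],
    [-0.93,0.74,0.0],
    [-0.93,0.74,0.0],
    [-0.93,0.74,0.0],
    [-0.93,0.74,0.0],
    [-0.93,0.74,0.0],
    [-0.93,0.74,0.0],
    [-0.93,0.74,0.0],
  ],
  dr=[
    [0,-0.027,0.02],
    [0,-0.027,0.02],
    [0,-0.027,0.02],
    [0,-0.027,0.02],
    [0,-0.027,0.02],
    [0,-0.027,0.02],
    [0,-0.027,0.02],
    [0,-0.027,0.02],
    [0,-0.027,0.02],
    [0,-0.027,0.02],
  ],
  claw=[0.7,0.7,0.7,0.7,0.7,0.7,0.7,0.7,0.7,0.7],
)

```text
time_s: 2.4
tcp_pos: [0.5465, -0.1059, 0.2269]
eef_rot: [179.4, 9.7, -165.1]
contact_force: [-0.2, -0.4, -0.3]
gripper_width: 0.0613
gripper_force: 0.0
```

```bash
cat > d.py <<'E'
from h import *
sent([-.93,.74,0],[0,-.027,.02]); s,T=show()
c=cap('wrist'); save(c,'w1.png')
P=cloud(c)
for d in r.regions_of('key','wrist')[:3]:
    K=cloud(c,d['pixels']); print(d['conf'],d['extent'],np.median(K,0))
for t in ['socket','screw']:
    for d in r.tip_of(t,'wrist')[:2]:
        u,v=np.clip(np.round(d['at']).astype(int),0,[511,383]); print(t,d['conf'],d['at'],pt(c,u,v,c['range_z'][v,u]))
d=r.regions_of('key','wrist')
for d in d[:1]:
    K=cloud(c,d['pixels']); K=K[K[:,2]>.1]; L=K[(K[:,0]>0.53)&(K[:,0]<0.65)]
    vx=cv2.fitLine(L.astype(np.float32),cv2.DIST_HUBER,0,.001,.001).ravel(); vx*=np.sign(vx[0])
    print('yaw',np.degrees(np.arctan2(vx[1],vx[0])),'pitch',np.degrees(np.arcsin(vx[2])), len(L))
    for x in (0.5,.589,.66): print(vx[3:]+vx[:3]*(x-vx[3])/vx[0])
    print(K.min(0),K.max(0))
delta(pose(15,9.7,[.589,-.046,.149],up=.075))
E
python3 d.py
```

```text
t 2.4 F [-0.1954 -0.4158 -0.3048] M [-0.2539  0.5143 -0.036 ] w 0.06128566361880935 0.0
tcp [ 0.5465 -0.1059  0.2269] [ 179.3901    9.7421 -165.1375] cmd-meas in tool [ 0.0015 -0.0025 -0.0004] j [  7.8843   4.3004 -20.257   -2.1549 -55.8631 -81.9099]
0.76 [293.8, 128.2, 388.1, 306.1] [ 0.5234 -0.0561  0.1423]
0.64 [459.9, 133.1, 512.0, 184.4] [0.5009 0.1669 0.0154]Traceback (most recent call last):
  File "d.py", line 8, in <module>
    for d in r.tip_of(t,'wrist')[:2]:
             ~~~~~~~~^^^^^^^^^^^
ValueError: it knows: key, long_tip, short_tip, socket, stand
```

View pics/w1.png

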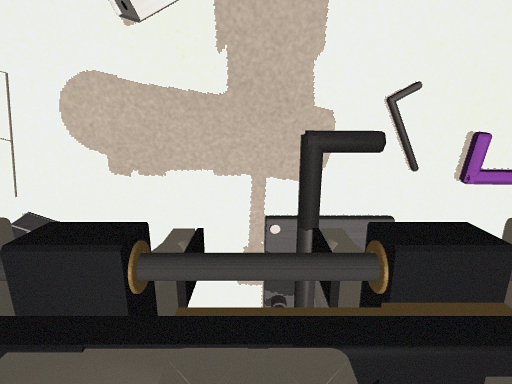

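```bash
cat > d.py <<'E'
from h import *
s,T=show()
c=cap('wrist'); print('hand_eye',c['hand_eye'])
for d in r.regions_of('key','wrist')[:2]:
    K=cloud(c,d['pixels'])
    if np.median(K[:,2])<.1: continue
    K=K[K[:,2]>.11]; Ti=np.linalg.inv(T); Q=K@Ti[:3,:3].T+Ti[:3,3]
    np.save('Q.npy',Q); print('tool',Q.min(0),Q.max(0))
    for lo,hi in [(.0,.02),(.02,.04),(.04,.06),(.06,.08)]:
        m=(Q[:,0]>lo)&(Q[:,0]<hi); q=Q[m]; print(lo,len(q), q[:,1].min() if len(q) else 0, q[:,1].max() if len(q) else 0, np.percentile(q[:,2],[2,10,50]) if len(q) else 0)
    m=(Q[:,1]>.03); q=Q[m]; print('short', np.percentile(q[:,0],[0,2,50,98,100]),np.percentile(q[:,2],[2,10,50]))
for t in ['key','short_tip','socket']:
    for d in r.tip_of(t,'wrist')[:2]:
        u,v=np.clip(np.round(d['at']).astype(int),0,[511,383]); print(t,d['conf'],d['at'],pt(c,u,v,c['range_z'][v,u]))
E
python3 d.py
```

```text
t 2.55 F [ 0.0029 -0.0938 -0.7772] M [-0.257   0.6344 -0.0254] w 0.06151674527151897 0.0
tcp [ 0.5459 -0.1071  0.2265] [ 179.383     9.6894 -165.1188] cmd-meas in tool [ 0.0006 -0.0015 -0.0006] j [  7.7441   4.3209 -20.2667  -2.1869 -55.8917 -81.7351]
hand_eye [[ 0.0006  0.9659  0.2591  0.0695]
 [ 1.     -0.0007  0.0004  0.0004]
 [ 0.0006  0.2591 -0.9659 -0.1575]
 [ 0.      0.      0.      1.    ]]
tool [-0.098   0.0357  0.0762] [0.0584 0.1023 0.0934]
0.0 511 0.03593673140739109 0.05323631967063394 [0.0774 0.0783 0.0804]
0.02 561 0.03594463893086908 0.05333700997076751 [0.0775 0.0783 0.0805]
0.04 1855 0.03601243069198223 0.10234248008722871 [0.0776 0.0786 0.0807]
0.06 0 0 0 0
short [-0.098  -0.0922  0.0303  0.0576  0.0584] [0.0775 0.0783 0.0805]
key 0.97 [468.3, 178.6] [0.5172 0.1662 0.0163]
key 0.78 [315.4, 145.4] [ 0.5003 -0.072   0.1425]
short_tip 0.61 [485.4, 133.4] [0.4598 0.1638 0.0039]
short_tip 0.56 [383.4, 144.7] [ 0.4868 -0.0199  0.1411]
```

Emit:
jog_arm(
  travel=[
    [-0.06,0.089,0.072],
    [-0.06,0.089,0.072],
    [-0.06,0.089,0.072],
    [-0.06,0.089,0.072],
    [-0.06,0.089,0.072],
    [-0.06,0.089,0.072],
    [-0.06,0.089,0.072],
    [-0.06,0.089,0.072],
    [-0.06,0.089,0.072],
    [-0.06,0.089,0.072],
  ],
  dr=[
    [0,0,-0.26],
    [0,0,-0.26],
    [0,0,-0.26],
    [0,0,-0.26],
    [0,0,-0.26],
    [0,0,-0.26],
    [0,0,-0.26],
    [0,0,-0.26],
    [0,0,-0.26],
    [0,0,-0.26],
  ],
  claw=[0.7,0.7,0.7,0.7,0.7,0.7,0.7,0.7,0.7,0.7],
)

```text
time_s: 4.05
tcp_pos: [0.5682, -0.0571, 0.1967]
eef_rot: [-170.3, 0.0, -71.8]
contact_force: [-0.6, 0.4, -0.1]
gripper_width: 0.0613
gripper_force: 0.0
```

Emit:
jog_arm(
  travel=[
    [0,0,0],
    [0,0,0],
    [0,0,0],
    [0,0,0],
    [0,0,0],
    [0,0,0],
    [0,0,0],
    [0,0,0],
    [0,0,0],
    [0,0,0],
  ],
  dr=[
    [0,0,-0.24],
    [0,0,-0.24],
    [0,0,-0.24],
    [0,0,-0.24],
    [0,0,-0.24],
    [0,0,-0.24],
    [0,0,-0.24],
    [0,0,-0.24],
    [0,0,-0.24],
    [0,0,-0.24],
  ],
  claw=[0.7,0.7,0.7,0.7,0.7,0.7,0.7,0.7,0.7,0.7],
)

```text
time_s: 5.3
tcp_pos: [0.5683, -0.0565, 0.1966]
eef_rot: [-179.3, -9.7, 14.4]
contact_force: [-0.1, -0.4, -0.7]
gripper_width: 0.0616
gripper_force: 0.0
```

```bash
cat > e.py <<'E'
from h import *
s,T=show()
c=cap('wrist'); save(c,'w2.png')
for d in r.regions_of('key','wrist')[:2]:
    K=cloud(c,d['pixels'])
    if np.median(K[:,2])<.1: continue
    K=K[K[:,2]>.11]; Ti=np.linalg.inv(T); Q=K@Ti[:3,:3].T+Ti[:3,3]
    print('tool',Q.min(0),Q.max(0))
    for lo in np.arange(-.08,.16,.02):
        m=(Q[:,0]>lo)&(Q[:,0]<lo+.02); q=Q[m]
        if len(q)>20: print(lo,len(q), np.percentile(q[:,1],[1,99]), np.percentile(q[:,2],[2,10,50]))
for t in ['socket','stand','key']:
    for d in r.tip_of(t,'wrist')[:2]:
        u,v=np.clip(np.round(d['at']).astype(int),0,[511,383]); print(t,d['conf'],d['at'],pt(c,u,v,c['range_z'][v,u]))
E
python3 e.py
```

```text
t 5.3 F [-0.1332 -0.4205 -0.6738] M [-0.3207  0.6373 -0.0146] w 0.06160063850451011 0.0
tcp [ 0.5683 -0.0565  0.1966] [-179.3318   -9.6945   14.3842] cmd-meas in tool [-0.0293  0.0446 -0.0363] j [ 13.3506   6.8722 -21.973   -1.0764 -51.4786  91.6894]
tool [-0.0739 -0.0548  0.0404] [0.1196 0.0065 0.0571]
-0.08 913 [-0.0539  0.0063] [0.0422 0.0435 0.047 ]
-0.06 250 [-0.01    0.0063] [0.0413 0.0423 0.0443]
-0.039999999999999994 182 [-0.0104  0.006 ] [0.0417 0.0424 0.0445]
-0.01999999999999999 592 [-0.0103  0.0059] [0.0417 0.0424 0.0443]
1.3877787807814457e-17 646 [-0.01    0.0064] [0.0418 0.0424 0.0443]
0.020000000000000018 708 [-0.0105  0.0063] [0.0417 0.0423 0.0444]
0.04000000000000002 751 [-0.0102  0.0061] [0.0416 0.0423 0.0444]
0.06000000000000001 817 [-0.0107  0.006 ] [0.0415 0.0423 0.0443]
0.08000000000000003 870 [-0.0104  0.0058] [0.0415 0.0424 0.0443]
0.10000000000000005 510 [-0.0108  0.0056] [0.0413 0.0424 0.0442]
socket 0.63 [250.6, 60.7] [ 0.6728 -0.0247  0.1722]
stand 0.94 [204.3, 68.7] [0.6869 0.0277 0.0748]
stand 0.71 [256.1, 61.8] [ 0.673  -0.0278  0.1719]
key 0.75 [63.7, 200.0] [0.5168 0.1679 0.0168]
key 0.63 [255.9, 310.2] [ 0.5756 -0.055   0.292 ]
```

Emit:
jog_arm(
  travel=[
    [0,-0.004,0.07],
    [0,-0.004,0.14],
    [0,-0.004,0.14],
    [0,-0.004,0.14],
    [0,-0.004,0.14],
    [0,-0.004,0.14],
    [0,-0.004,0.14],
    [0,-0.004,0.14],
    [0,-0.004,0.14],
    [0,-0.004,0.14],
  ],
  dr=[
    [-0.0019,0,-0.0007],
    [-0.0019,0,-0.0007],
    [-0.0019,0,-0.0007],
    [-0.0019,0,-0.0007],
    [-0.0019,0,-0.0007],
    [-0.0019,0,-0.0007],
    [-0.0019,0,-0.0007],
    [-0.0019,0,-0.0007],
    [-0.0019,0,-0.0007],
    [-0.0019,0,-0.0007],
  ],
  claw=[0.6,0.6,0.6,0.5,0.3,0.1,0,0,0,0],
  newtons=40,
)

```text
time_s: 6.8
tcp_pos: [0.5793, -0.0507, 0.1278]
eef_rot: [179.9, -9.7, 15.0]
contact_force: [-0.2, -1.8, 0.9]
gripper_width: 0.0167
gripper_force: 40.0
```

```bash
python3 -c "
from h import *
s,T=show(); np.save('cmd.npy',T)"
```

```text
t 6.8 F [-0.1735 -1.8479  0.8991] M [-0.8948  0.3004 -0.2929] w 0.016683372911582832 39.99602315481752
tcp [ 0.5793 -0.0507  0.1278] [179.8789  -9.7168  14.9719] cmd-meas in tool [-0.0301  0.0477 -0.1057] j [ 14.2584  11.6513 -26.6908   0.0011 -41.9404  90.7025]
```

Emit:
jog_arm(
  travel=[
    [-0.0008,0,-0.005],
    [-0.0014,0,-0.01],
    [-0.002,0,-0.0145],
    [-0.0024,0,-0.019],
    [-0.0026,0,-0.024],
    [-0.0028,0,-0.029],
    [-0.003,0,-0.0335],
    [-0.0032,0,-0.0383],
    [-0.0032,0,-0.0383],
    [-0.0032,0,-0.0383],
  ],
  dr=[
    [0,-0.0034,0],
    [0,-0.0068,0],
    [0,-0.0101,0],
    [0,-0.0135,0],
    [0,-0.0169,0],
    [0,-0.0202,0],
    [0,-0.0236,0],
    [0,-0.027,0],
    [0,-0.027,0],
    [0,-0.027,0],
  ],
  claw=[0,0,0,0,0,0,0,0,0,0],
)

```text
time_s: 8.05
tcp_pos: [0.5743, -0.0517, 0.1461]
eef_rot: [179.9, 0.0, 15.0]
contact_force: [1.2, -1.0, -4.7]
gripper_width: 0.0164
gripper_force: 40.0
```

```bash
python3 -c "
from h import *
sent([-.0032,0,-.0383],[0,-.027,0])
s,T=show()
c=cap('top'); d=[x for x in r.regions_of('stand','top')][0]; Q=cloud(c,d['pixels']); t=Q[Q[:,2]>.262]; B=Q[(Q[:,2]>0.006)&(Q[:,2]<0.022)]; print(t.mean(0),cv2.minAreaRect(B[:,:2].astype(np.float32)*1000))"
```

```text
t 8.05 F [ 1.1963 -1.0313 -4.704 ] M [-0.4544 -0.2464 -0.1375] w 0.016384693286066895 39.980401801876724
tcp [ 0.5743 -0.0517  0.1461] [179.8985   0.0185  14.9574] cmd-meas in tool [ 0.0002  0.0002 -0.0003] j [ 14.3513  15.1132 -18.3769   0.122  -56.5273  90.5389]
[0.5042 0.0481 0.5166] ((610.5521240234375, 84.70770263671875), (12.703624725341797, 50.97571563720703), 15.553298950195312)
```

Emit:
jog_arm(
  travel=[
    [-0.006,0,0],
    [-0.012,0,0],
    [-0.02,0,0],
    [-0.03,0,0],
    [-0.05,0,0],
    [-0.07,0,0],
    [-0.09,0,0],
    [-0.12,0,0],
    [-0.12,0,0],
    [-0.12,0,0],
  ],
  dr=[
    [0,0,0],
    [0,0,0],
    [0,0,0],
    [0,0,0],
    [0,0,0],
    [0,0,0],
    [0,0,0],
    [0,0,0],
    [0,0,0],
    [0,0,0],
  ],
  claw=[0,0,0,0,0,0,0,0,0,0],
)

```text
time_s: 9.4
tcp_pos: [0.5166, -0.0673, 0.1466]
eef_rot: [179.9, -0.0, 15.0]
contact_force: [-0.4, 0.7, -4.7]
gripper_width: 0.0166
gripper_force: 40.0
```

```bash
cat > f.py <<'E'
from h import *
sent([-.12,0,0],[0,0,0]); s,T=show()
c=cap('wrist'); save(c,'w3.png'); Ti=np.linalg.inv(T)
for d in r.regions_of('key','wrist')[:2]:
    K=cloud(c,d['pixels'])
    if np.median(K[:,2])<.1: continue
    K=K[K[:,2]>.11]; Q=K@Ti[:3,:3].T+Ti[:3,3]
    print('tool',np.percentile(Q,[0,.5,2],axis=0),np.percentile(Q,[98,99.5,100],axis=0))
    for lo in np.arange(.0,.16,.02):
        q=Q[(Q[:,0]>lo)&(Q[:,0]<lo+.02)]
        if len(q)>20: print(lo,len(q), np.percentile(q[:,1],[1,99]), np.percentile(q[:,2],[2,10,50]))
P=cloud(c); Q=P@Ti[:3,:3].T+Ti[:3,3]
# head: front edge near x_tool ~ .105+.06
H=Q[(abs(Q[:,1])<.03)&(Q[:,0]>.145)&(Q[:,0]<.2)&(Q[:,2]<-.01)&(Q[:,2]>-.06)]
print('head',len(H), H.min(0),H.max(0))
for lo in np.arange(.145,.2,.005):
    q=H[(H[:,0]>lo)&(H[:,0]<lo+.005)]
    if len(q)>20: print(lo,len(q),np.percentile(q[:,1],[1,50,99]),np.percentile(q[:,2],[1,50]))
for t in ['socket','long_tip']:
    for d in r.tip_of(t,'wrist')[:2]:
        u,v=np.clip(np.round(d['at']).astype(int),0,[511,383]); print(t,d['conf'],d['at'],(Ti@np.r_[pt(c,u,v,c['range_z'][v,u]),1])[:3])
E
python3 f.py
```

```text
t 9.4 F [-0.3726  0.7169 -4.6633] M [-0.155   0.0044 -0.0403] w 0.016598635512203908 39.960405584424734
tcp [ 0.5166 -0.0673  0.1466] [179.8831  -0.022   14.9648] cmd-meas in tool [0.     0.0001 0.0002] j [ 14.2741  10.0148 -25.1506   0.1427 -54.8113  90.6085]
tool [[-0.0247 -0.0108 -0.0295]
 [-0.0224 -0.0087 -0.0285]
 [-0.0194 -0.0082 -0.028 ]] [[ 0.1126  0.0081 -0.0223]
 [ 0.114   0.0085 -0.0218]
 [ 0.1152  0.0088  0.0006]]
0.0 863 [-0.0093  0.0077] [-0.0278 -0.0271 -0.0251]
0.02 1484 [-0.0086  0.008 ] [-0.0279 -0.0271 -0.0251]
0.04 1648 [-0.0083  0.0082] [-0.028  -0.0272 -0.0252]
0.06 1873 [-0.0083  0.0083] [-0.0281 -0.0273 -0.0252]
0.08 2114 [-0.0081  0.0085] [-0.0281 -0.0274 -0.0254]
0.1 1705 [-0.0081  0.0086] [-0.0282 -0.0274 -0.0253]Traceback (most recent call last):
  File "f.py", line 15, in <module>
    print('head',len(H), H.min(0),H.max(0))
                         ~~~~~^^^
    return umr_minimum(a, axis, None, out, keepdims, initial, where)
ValueError: zero-size array to reduction operation minimum which has no identity
```

View pics/w3.png

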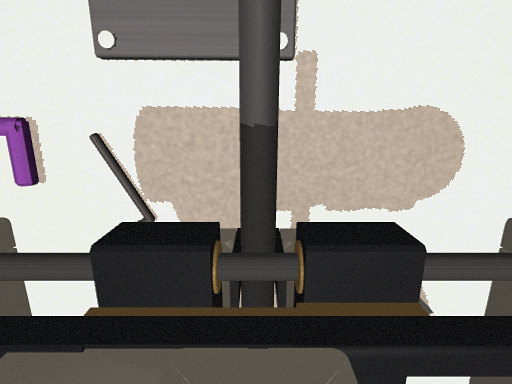

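Emit:
jog_arm(
  travel=[
    [0,0,0],
    [0,0,0],
    [0,0,0],
    [0,0,0],
    [0,0,0],
    [0,0,0],
    [0.05,0.05,0],
    [0.1,0.1,0],
    [0.166,0.159,0],
    [0.166,0.159,0],
  ],
  dr=[
    [0,0,0.25],
    [0,0,0.25],
    [0,0,0.25],
    [0,0,0.25],
    [0,0,0.25],
    [0,0,0.25],
    [0,0,0.25],
    [0,0,0.25],
    [0,0,0.25],
    [0,0,0.25],
  ],
  claw=[0,0,0,0,0,0,0,0,0,0],
)

```text
time_s: 10.75
tcp_pos: [0.6196, -0.1239, 0.1451]
eef_rot: [179.9, -0.1, -75.2]
contact_force: [-0.1, 0.1, -4.9]
gripper_width: 0.0162
gripper_force: 40.0
```

```bash
cat > g.py <<'E'
from h import *
sent([.166,.159,0],[0,0,.25]); s,T=show(); Ti=np.linalg.inv(T)
for n in ['scene','top','wrist']:
    c=cap(n); cv2.imwrite('pics/%s1.png'%n,c['pixels'][:,:,::-1])
    for d in r.regions_of('key',n)[:3]:
        K=cloud(c,d['pixels']); K=K[K[:,2]>.12]
        if len(K)<60: continue
        Q=K@Ti[:3,:3].T+Ti[:3,3]; print(n,d['conf'],len(K),'toolframe',np.percentile(Q,[1,50,99],axis=0).ravel())
        # short arm: tool -y direction = ... print split
        for lo in np.arange(-.12,.16,.02):
            q=Q[(Q[:,0]>lo)&(Q[:,0]<lo+.02)]
            if len(q)>15: print('  x',round(lo,2),len(q),'y',np.percentile(q[:,1],[2,98]),'z',np.percentile(q[:,2],[2,50]),'xr',q[:,0].min(),q[:,0].max())
    for t in ['socket','long_tip','short_tip','key']:
        for d in r.tip_of(t,n)[:3]:
            u,v=np.clip(np.round(d['at']).astype(int),0,[511,383]); p=pt(c,u,v,c['range_z'][v,u])
            if p[2]>.1: print(n,t,d['conf'],d['at'],p,(Ti@np.r_[p,1])[:3])
a=cv2.imread('pics/scene1.png')[150:270,160:290]; b=cv2.imread('pics/top1.png')[60:190,220:360]
cv2.imwrite('pics/both1.png',np.hstack([cv2.resize(a,(400,400)),cv2.resize(b,(400,400))]))
E
python3 g.py
```

```text
t 10.75 F [-0.106   0.1293 -4.8822] M [0.0395 0.292  0.0606] w 0.016222695328210256 39.96091222157702
tcp [ 0.6196 -0.1239  0.1451] [179.9417  -0.1416 -75.1611] cmd-meas in tool [-0.0017  0.0019 -0.0014] j [  6.4532  20.0107 -11.3706   0.174  -58.6558   8.2951]
scene 0.66 413 toolframe [-0.0886 -0.046  -0.0297 -0.056  -0.0082 -0.0251  0.1149  0.0062 -0.014 ]
  x -0.1 112 y [-0.046   0.0022] z [-0.0291 -0.0242] xr -0.08917797298086103 -0.08001860160957935
  x -0.08 82 y [-0.0448  0.0038] z [-0.029  -0.0254] xr -0.0798010118810929 -0.06040176567190311
  x -0.06 62 y [-0.0108  0.006 ] z [-0.0295 -0.0254] xr -0.059628618695922814 -0.04002023214892472
  x -0.04 60 y [-0.011  0.006] z [-0.0292 -0.0246] xr -0.03987231870831062 -0.020297191723928187
  x -0.02 26 y [-0.0111  0.0052] z [-0.027  -0.0246] xr -0.01869343679672436 -0.010670870353592765
  x 0.08 28 y [-0.0094  0.0035] z [-0.0298 -0.0261] xr 0.08705708074973129 0.09942122777818879
  x 0.1 43 y [-0.0105  0.0072] z [-0.0292 -0.0259] xr 0.10013737364054204 0.11804426539134305
scene long_tip 0.59 [131.0, 183.5] [0.942  0.448  0.9067] [-
[... 1389 characters left out ...]
020012945121474668
  x -0.02 526 y [-0.0066  0.0097] z [-0.0293 -0.0268] xr -0.01998560398945337 -0.009633038669353777
  x 0.0 1081 y [-0.0063  0.0101] z [-0.0293 -0.0265] xr 0.0031318888081526275 0.019954799692167957
  x 0.02 1507 y [-0.0064  0.01  ] z [-0.0293 -0.0266] xr 0.02001286272681313 0.03999655778599159
  x 0.04 1688 y [-0.0062  0.01  ] z [-0.0295 -0.0267] xr 0.04000384884996511 0.059993912641174374
  x 0.06 1898 y [-0.0061  0.0102] z [-0.0296 -0.0268] xr 0.06000691707030592 0.07999674388348893
  x 0.08 2173 y [-0.0061  0.0102] z [-0.0297 -0.0268] xr 0.08002217800561551 0.09998889120171661
  x 0.1 1388 y [-0.006   0.0104] z [-0.0297 -0.0268] xr 0.100005040275919 0.11253382215897656
```

View pics/both1.png

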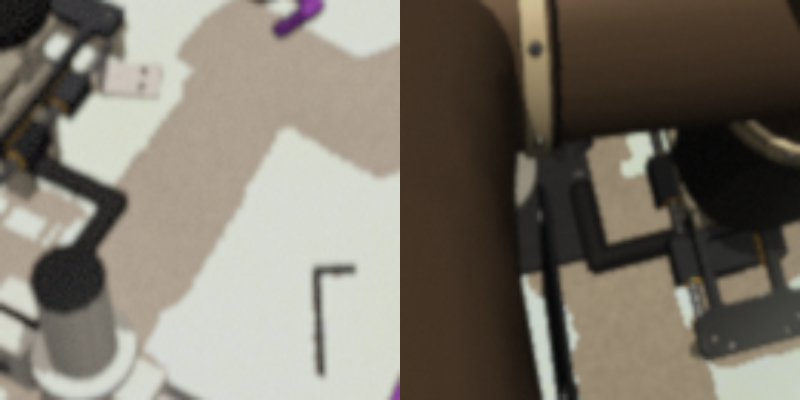

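```bash
cat > g2.py <<'E'
from h import *
s,T=show()
for n in ['scene','top','scene','top']:
    T=tool(); Ti=np.linalg.inv(T); c=cap(n)
    for d in r.regions_of('key',n)[:3]:
        K=cloud(c,d['pixels']); K=K[(K[:,2]>.155)&(K[:,2]<.19)]
        if len(K)<60: continue
        Q=K@Ti[:3,:3].T+Ti[:3,3]
        S=Q[(Q[:,1]<-.013)&(Q[:,0]<-.05)]; L=Q[(abs(Q[:,1])<.012)&(Q[:,0]>-.06)]
        print(n,len(K),'x ext',np.percentile(Q[:,0],[0.5,99.5]),'short x',np.percentile(S[:,0],[2,50,98]),'y min',np.percentile(S[:,1],[0,1]),'long y',np.percentile(L[:,1],[2,50,98]))
s,T=show()
E
python3 g2.py
```

```text
t 11.65 F [ 0.1687 -0.1217 -4.9548] M [-0.0531  0.1372  0.0554] w 0.016618616211730865 39.960307320579886
tcp [ 0.6171 -0.1226  0.1464] [179.9797  -0.1086 -75.0422] cmd-meas in tool [ 0.0002 -0.0001 -0.0002] j [  6.5776  19.707  -11.6297   0.1293 -58.6677   8.3129]
scene 340 x ext [-0.0891  0.1142] short x [-0.0888 -0.0834 -0.0722] y min [-0.0519 -0.0492] long y [-0.011  -0.0059  0.0022]
top 515 x ext [-0.0895  0.1175] short x [-0.0895 -0.0821 -0.0733] y min [-0.0589 -0.058 ] long y [-0.0099  0.0003  0.0069]
scene 429 x ext [-0.0887  0.1175] short x [-0.0884 -0.083  -0.0708] y min [-0.0517 -0.0515] long y [-0.0116 -0.0058  0.0055]
top 554 x ext [-0.0896  0.1177] short x [-0.0895 -0.082  -0.0729] y min [-0.06   -0.0588] long y [-0.0102  0.      0.0067]
t 12.05 F [-0.3239  0.0056 -4.7941] M [-0.0422  0.1404  0.0453] w 0.01675459364436406 39.960404962766916
tcp [ 0.6171 -0.1227  0.1463] [179.9664  -0.1059 -75.0433] cmd-meas in tool [ 0.0002 -0.0002 -0.0003] j [  6.5757  19.7131 -11.6314   0.1283 -58.6733   8.3142]
```

Emit:
jog_arm(
  travel=[
    [0.003,-0.02,0],
    [0.003,-0.035,0],
    [0.003,-0.044,0],
    [0.003,-0.046,0],
    [0.003,-0.048,0],
    [0.003,-0.05,0],
    [0.003,-0.052,0],
    [0.003,-0.054,0],
    [0.003,-0.056,0],
    [0.003,-0.056,0],
  ],
  dr=[
    [0,0,0],
    [0,0,0],
    [0,0,0],
    [0,0,0],
    [0,0,0],
    [0,0,0],
    [0,0,0],
    [0,0,0],
    [0,0,0],
    [0,0,0],
  ],
  claw=[0,0,0,0,0,0,0,0,0,0],
)

```text
time_s: 13.3
tcp_pos: [0.6447, -0.1168, 0.1464]
eef_rot: [180.0, -0.1, -75.0]
contact_force: [-1.4, -0.8, -2.8]
gripper_width: 0.0165
gripper_force: 40.0
```

```bash
python3 -c "
from h import *
sent([.003,-.056,0],[0,0,0])
s,T=show(); print('F tool',T[:3,:3].T@s['contact_force'])"
```

```text
t 13.3 F [-1.3871 -0.8036 -2.7841] M [0.1773 0.2396 0.0409] w 0.016534638347569137 39.96272696647793
tcp [ 0.6447 -0.1168  0.1464] [179.9874  -0.1096 -75.0382] cmd-meas in tool [ 0.0002 -0.     -0.0001] j [  6.8176  21.9647  -8.1531   0.1275 -59.8792   8.0802]
F tool [0.4129 1.547  2.7853]
```

Emit:
jog_arm(
  travel=[
    [0,0,-0.0008],
    [0,-0.002,-0.0008],
    [0,-0.003,-0.0008],
    [0,-0.004,-0.0008],
    [0,-0.005,-0.0008],
    [0,-0.006,-0.0008],
    [0,-0.007,-0.0008],
    [0,-0.008,-0.0008],
    [0,-0.008,-0.0008],
    [0,-0.008,-0.0008],
  ],
  dr=[
    [0,0,0],
    [0,0,0],
    [0,0,0],
    [0,0,0],
    [0,0,0],
    [0,0,0],
    [0,0,0],
    [0,0,0],
    [0,0,0],
    [0,0,0],
  ],
  claw=[0,0,0,0,0,0,0,0,0,0],
)

```text
time_s: 14.55
tcp_pos: [0.6485, -0.1158, 0.1468]
eef_rot: [180.0, -0.1, -75.0]
contact_force: [-1.1, 0.3, -3.6]
gripper_width: 0.0165
gripper_force: 40.0
```

```bash
python3 -c "
from h import *
sent([0,-.008,-.0008],[0,0,0])
s,T=show(); print('F tool',T[:3,:3].T@s['contact_force'])"
```

```text
t 14.55 F [-1.1479  0.2983 -3.5925] M [0.1032 0.1915 0.0536] w 0.016467480104943727 39.960591522976756
tcp [ 0.6485 -0.1158  0.1468] [179.9823  -0.1085 -75.0426] cmd-meas in tool [ 0.0002 -0.0001 -0.0002] j [  6.8672  22.2584  -7.6408   0.1268 -60.1031   8.0269]
F tool [-0.5912  1.0309  3.5917]
```

Emit:
jog_arm(
  travel=[
    [0,-0.002,-0.0004],
    [0,-0.004,-0.0004],
    [0,-0.006,-0.0004],
    [0,-0.008,-0.0004],
    [0,-0.01,-0.0004],
    [0,-0.012,-0.0004],
    [0,-0.014,-0.0004],
    [0,-0.016,-0.0004],
    [0,-0.016,-0.0004],
    [0,-0.016,-0.0004],
  ],
  dr=[
    [0,0,0],
    [0,0,0],
    [0,0,0],
    [0,0,0],
    [0,0,0],
    [0,0,0],
    [0,0,0],
    [0,0,0],
    [0,0,0],
    [0,0,0],
  ],
  claw=[0,0,0,0,0,0,0,0,0,0],
)

```text
time_s: 15.8
tcp_pos: [0.6562, -0.1138, 0.147]
eef_rot: [180.0, -0.1, -75.0]
contact_force: [-0.0, -0.9, -4.6]
gripper_width: 0.0162
gripper_force: 40.0
```

```bash
python3 -c "
from h import *
sent([0,-.016,-.0004],[0,0,0])
s,T=show(); print('F tool',T[:3,:3].T@s['contact_force'])"
```

```text
t 15.8 F [-0.0414 -0.908  -4.5716] M [-0.0229  0.1264  0.0025] w 0.016248170935508205 39.96043014340103
tcp [ 0.6562 -0.1138  0.147 ] [179.9793  -0.1075 -75.0469] cmd-meas in tool [ 0.0001 -0.0002 -0.0002] j [  6.964   22.8835  -6.6353   0.1256 -60.4869   7.9272]
F tool [0.8579 0.2726 4.5733]
```

Emit:
jog_arm(
  travel=[
    [0,-0.001,0],
    [0,-0.002,0],
    [0,-0.003,0],
    [0,-0.004,0],
    [0,-0.005,0],
    [0,-0.006,0],
    [0,-0.006,0],
    [0,-0.006,0],
    [0,-0.006,0],
    [0,-0.006,0],
  ],
  dr=[
    [0,0,0],
    [0,0,0],
    [0,0,0],
    [0,0,0],
    [0,0,0],
    [0,0,0],
    [0,0,0],
    [0,0,0],
    [0,0,0],
    [0,0,0],
  ],
  claw=[0,0,0,0,0,0,0,0,0,0],
)

```text
time_s: 17.05
tcp_pos: [0.6584, -0.1134, 0.1468]
eef_rot: [179.9, -0.1, -75.1]
contact_force: [-3.3, -3.7, -4.1]
gripper_width: 0.0168
gripper_force: 40.0
```

```bash
python3 -c "
from h import *
sent([0,-.006,0],[0,0,0])
s,T=show(); print('F tool',T[:3,:3].T@s['contact_force'])"
```

```text
t 17.05 F [-3.3069 -3.6833 -4.0913] M [-1.2461  1.4441  0.1892] w 0.016781573089017673 40.005859304219484
tcp [ 0.6584 -0.1134  0.1468] [179.8992  -0.1129 -75.0529] cmd-meas in tool [-0.0001 -0.0009 -0.0004] j [  6.9812  23.1181  -6.2943   0.1443 -60.6719   7.8951]
F tool [2.6977 4.1378 4.1039]
```

Emit:
jog_arm(
  travel=[
    [0,0.002,0],
    [0,0.002,0],
    [0,0.002,0],
    [0,0.002,0],
    [0,0.002,-0.05],
    [0,0.002,-0.1],
    [0,0.002,-0.14],
    [0.1,0.002,-0.14],
    [0.208,0.002,-0.14],
    [0.208,0.002,-0.14],
  ],
  dr=[
    [0,0,0],
    [0,0,0],
    [0,0,0],
    [0,0,0],
    [0,0,0],
    [0,0,0],
    [0,0,0],
    [0,0,0],
    [0,0,0],
    [0,0,0],
  ],
  claw=[0.5,0.5,0.5,0.5,0.5,0.5,0.5,0.3,0,0],
)

```text
time_s: 18.3
tcp_pos: [0.6851, -0.2169, 0.2163]
eef_rot: [179.9, -0.1, -75.2]
contact_force: [-0.3, 0.8, -0.5]
gripper_width: 0.0194
gripper_force: 0.0
```

```bash
cat > k.py <<'E'
from h import *
sent([.208,.002,-.14],[0,0,0])
s,T=show(); Ti=np.linalg.inv(getc())
for n in ['scene','top','wrist']:
    c=cap(n); cv2.imwrite('pics/%s2.png'%n,c['pixels'][:,:,::-1])
    for d in r.regions_of('key',n)[:3]:
        K=cloud(c,d['pixels']); K=K[(K[:,2]>.11)&(K[:,2]<.20)]
        if len(K)<60: continue
        Q=K@Ti[:3,:3].T+Ti[:3,3]; print(n,len(K),'tool',np.percentile(Q,[1,99],axis=0).ravel())
        for lo in np.arange(-.2,.08,.04):
            q=Q[(Q[:,0]>lo)&(Q[:,0]<lo+.02)&(Q[:,1]>-.05)]; k=K[(Q[:,0]>lo)&(Q[:,0]<lo+.02)&(Q[:,1]>-.05)]
            if len(q)>10: print('  x',round(lo+.01,2),'y',np.percentile(q[:,1],[2,98]),'top z',np.percentile(k[:,2],[50,90,98]))
a=cv2.imread('pics/scene2.png')[150:270,140:270]; b=cv2.imread('pics/wrist2.png')
cv2.imwrite('pics/both2.png',np.hstack([cv2.resize(a,(400,369)),cv2.resize(b,(400,369))]))
E
python3 k.py
```

```text
t 18.3 F [-0.3054  0.7879 -0.5033] M [0.0931 0.2063 0.0059] w 0.019381043263591288 0.0
tcp [ 0.6851 -0.2169  0.2163] [179.9359  -0.1192 -75.2416] cmd-meas in tool [-0.003  -0.0008 -0.0011] j [ -2.0118  24.9529   6.0313   0.1401 -71.1054  16.7248]
scene 567 tool [-0.188  -0.0127  0.0463  0.0117  0.0063  0.0699]
  x -0.19 y [-0.0061  0.0031] top z [0.1693 0.1712 0.1716]
  x -0.15 y [-0.011   0.0051] top z [0.1656 0.1684 0.1702]
  x -0.11 y [-0.0113  0.0063] top z [0.1637 0.1661 0.1669]
  x -0.07 y [-0.0121  0.0047] top z [0.1603 0.1637 0.1648]
  x -0.03 y [-0.013   0.0043] top z [0.1588 0.1616 0.1627]
  x 0.01 y [-0.0129  0.0044] top z [0.1563 0.1595 0.1604]
wrist 1311 tool [-0.0789 -0.0108  0.0538  0.0164  0.0063  0.0697]
  x -0.07 y [-0.0031  0.0026] top z [0.1621 0.1633 0.1642]
  x -0.03 y [-0.003   0.0025] top z [0.1597 0.1608 0.1614]
  x 0.01 y [-0.0108  0.0062] top z [0.1561 0.1583 0.1591]
```

View pics/both2.png

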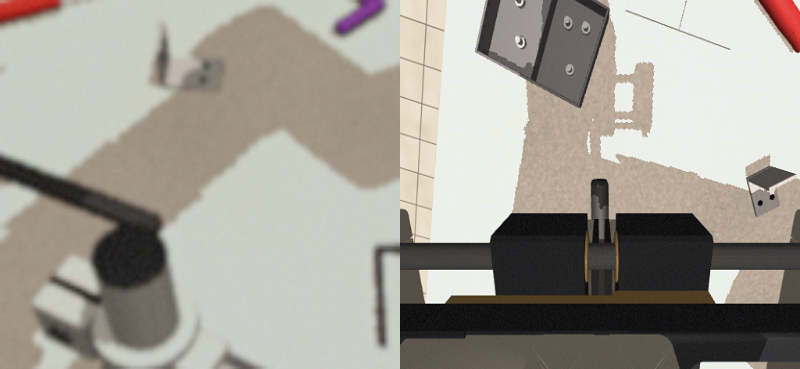

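```bash
cat > press.py <<'E'
from h import *
import sys
# hover frame H saved: tool x outwards along arm; pivot at x=-0.185, world z .1625, y shift -0.0025
if not os.path.exists('H.npy'): np.save('H.npy',getc())
H=np.load('H.npy')
def P(phi,gap=0,r=.185):
    a=np.radians(phi); ca,sa=np.cos(a),np.sin(a)
    x=-.185+r*ca+(.0098+gap)*sa; up=.1625-r*sa+(.0098+gap)*ca
    D=np.eye(4); D[:3,:3]=R.from_euler('y',-phi,degrees=True).as_matrix(); D[:3,3]=[x,-.0025,H[2,3]-up]; return H@D
if __name__=='__main__':
    for a in sys.argv[1:]:
        p,g=map(float,a.split(',')); delta(P(p,g),a)
E
python3 press.py 3.3,.015 3.3,.008; python3 -c "
from h import *
show()"
```

```text
3.3,.015 travel [ 0.0022 -0.005   0.0815] dr [ 0.     -0.0092  0.    ]
3.3,.008 travel [ 0.0014 -0.005   0.0955] dr [ 0.     -0.0092  0.    ]
t 18.6 F [-0.3979  0.5997 -0.1239] M [0.0078 0.0967 0.021 ] w 0.0012058792033551736 0.0
tcp [ 0.685  -0.2125  0.2175] [179.9978  -0.1098 -74.9704] cmd-meas in tool [0.0012 0.0002 0.0001] j [ -1.6682  24.7499   5.8779   0.1119 -71.0986  16.6616]
```

```bash
python3 press.py 3.3,0 6,0
```

```text
3.3,0 travel [ 0.0005 -0.005   0.1115] dr [ 0.     -0.0092  0.    ]
6,0 travel [ 0.     -0.005   0.1289] dr [ 0.     -0.0167 -0.    ]
```

Emit:
jog_arm(
  travel=[
    [0.0015,-0.005,0.05],
    [0.0015,-0.005,0.09],
    [0.001,-0.005,0.1],
    [0.0005,-0.005,0.107],
    [0.0005,-0.005,0.1115],
    [0.0005,-0.005,0.1145],
    [0.0005,-0.005,0.118],
    [0.0003,-0.005,0.1215],
    [0,-0.005,0.125],
    [0,-0.005,0.1289],
  ],
  dr=[
    [0,-0.0092,0],
    [0,-0.0092,0],
    [0,-0.0092,0],
    [0,-0.0092,0],
    [0,-0.0092,0],
    [0,-0.0107,0],
    [0,-0.0122,0],
    [0,-0.0137,0],
    [0,-0.0152,0],
    [0,-0.0167,0],
  ],
  claw=[0,0,0,0,0,0,0,0,0,0],
)

```text
time_s: 19.85
tcp_pos: [0.6877, -0.2131, 0.1532]
eef_rot: [-180.0, 5.9, -75.0]
contact_force: [0.1, 1.4, 4.1]
gripper_width: 0.0006
gripper_force: 2.3
```

```bash
python3 -c "
from h import *
sent([0,-.005,.1289],[0,-.0167,0])
s,T=show(); print('F tool',T[:3,:3].T@s['contact_force'])"; python3 press.py 8,0 10,0 12,0 14,0
```

```text
t 19.85 F [0.0934 1.3641 4.0932] M [ 0.5876  0.0848 -0.0089] w 0.0005731252514546738 2.2703324853500817
tcp [ 0.6877 -0.2131  0.1532] [-179.9718    5.9201  -75.0372] cmd-meas in tool [0.0001 0.0002 0.0002] j [ -4.8628  29.346    7.0838  -5.9435 -69.8256  21.9773]
F tool [-1.7091 -0.4444 -3.9377]
8,0 travel [0.0005 0.     0.013 ] dr [ 0.     -0.0055  0.    ]
10,0 travel [0.0005 0.     0.0259] dr [ 0.     -0.0111  0.    ]
12,0 travel [0.0001 0.     0.0388] dr [ 0.     -0.0166  0.    ]
14,0 travel [-0.0008  0.      0.0517] dr [ 0.     -0.0222  0.    ]
```

Emit:
jog_arm(
  travel=[
    [0.0003,0,0.0065],
    [0.0005,0,0.013],
    [0.0005,0,0.0194],
    [0.0005,0,0.0259],
    [0.0003,0,0.0323],
    [0.0001,0,0.0388],
    [-0.0003,0,0.0452],
    [-0.0008,0,0.0517],
    [-0.0008,0,0.0517],
    [-0.0008,0,0.0517],
  ],
  dr=[
    [0,-0.0028,0],
    [0,-0.0055,0],
    [0,-0.0083,0],
    [0,-0.0111,0],
    [0,-0.0139,0],
    [0,-0.0166,0],
    [0,-0.0194,0],
    [0,-0.0222,0],
    [0,-0.0222,0],
    [0,-0.0222,0],
  ],
  claw=[0,0,0,0,0,0,0,0,0,0],
)

```text
time_s: 21.1
tcp_pos: [0.6871, -0.21, 0.1278]
eef_rot: [-179.9, 13.9, -75.0]
contact_force: [-0.2, 2.5, 6.2]
gripper_width: 0.0003
gripper_force: 2.9
```

```bash
cat > m.py <<'E'
from h import *
sent([-.0008,0,.0517],[0,-.0222,0])
s,T=show(); print('F tool',T[:3,:3].T@s['contact_force'])
for n in ['scene','wrist']:
    c=cap(n); cv2.imwrite('pics/%s3.png'%n,c['pixels'][:,:,::-1])
    if n=='scene':
        st=r.regions_of('stand',n)[0]; Q=cloud(c,st['pixels']); t=Q[Q[:,2]>.262]; print('tube top',t.mean(0),len(t))
    for d in r.regions_of('key',n)[:3]:
        K=cloud(c,d['pixels']); K=K[(K[:,2]>.08)&(K[:,2]<.20)]
        if len(K)<60: continue
        print(n,len(K)); vx=cv2.fitLine(K.astype(np.float32),cv2.DIST_HUBER,0,.001,.001).ravel(); print('dir',vx[:3],np.degrees(np.arcsin(vx[2])))
a=cv2.imread('pics/scene3.png')[150:290,120:270]; b=cv2.imread('pics/wrist3.png')
cv2.imwrite('pics/both3.png',np.hstack([cv2.resize(a,(400,369)),cv2.resize(b,(400,369))]))
E
python3 m.py; python3 press.py 16,0 18,0 20,0
```

```text
t 21.1 F [-0.2359  2.4621  6.2122] M [ 0.5842 -0.0362 -0.0965] w 0.0003289462871028152 2.8880163017311133
tcp [ 0.6871 -0.21    0.1278] [-179.9451   13.9068  -75.022 ] cmd-meas in tool [0.0003 0.0004 0.0005] j [ -8.7211  33.2729  12.2687 -13.1923 -75.0151  27.7899]
F tool [-3.8609 -0.4137 -5.4435]
tube top [0.7098 0.0449 0.2699] 437
scene 454
dir [-0.288   0.9294  0.2309] 13.35296
wrist 535
dir [0.9435 0.2835 0.1715] 9.876225
16,0 travel [0.0004 0.     0.013 ] dr [ 0.     -0.0055  0.    ]
18,0 travel [0.0004 0.     0.0259] dr [-0.     -0.0111  0.    ]
20,0 travel [-0.      0.      0.0388] dr [ 0.     -0.0167  0.    ]
```

View pics/both3.png

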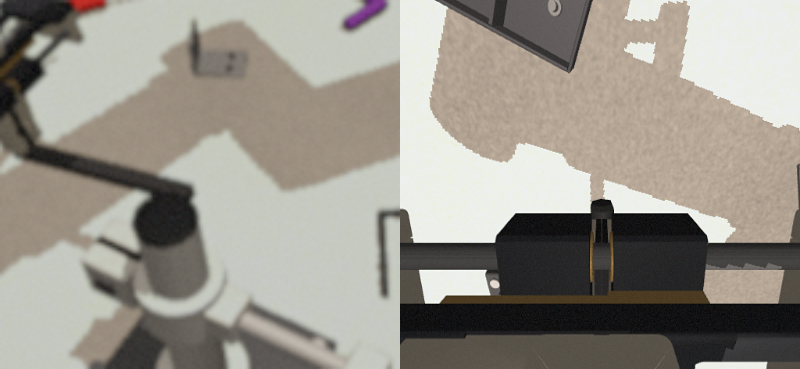

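Emit:
jog_arm(
  travel=[
    [-0.0005,0,0.0065],
    [-0.001,0,0.013],
    [-0.0015,0,0.0194],
    [-0.002,0,0.0259],
    [-0.0025,0,0.0323],
    [-0.003,0,0.0388],
    [-0.003,0,0.0388],
    [-0.003,0,0.0388],
    [-0.003,0,0.0388],
    [-0.003,0,0.0388],
  ],
  dr=[
    [0,-0.0028,0],
    [0,-0.0055,0],
    [0,-0.0083,0],
    [0,-0.0111,0],
    [0,-0.0139,0],
    [0,-0.0167,0],
    [0,-0.0167,0],
    [0,-0.0167,0],
    [0,-0.0167,0],
    [0,-0.0167,0],
  ],
  claw=[0,0,0,0,0,0,0,0,0,0],
)

```text
time_s: 22.6
tcp_pos: [0.6856, -0.2052, 0.1094]
eef_rot: [-179.9, 19.8, -75.0]
contact_force: [1.0, -0.9, 6.3]
gripper_width: 0.0004
gripper_force: 3.0
```

```bash
cat > m2.py <<'E'
from h import *
import sys
sent(eval(sys.argv[1]),eval(sys.argv[2]))
s,T=show(); print('F tool',T[:3,:3].T@s['contact_force'])
for n in ['scene']:
    c=cap(n)
    for d in r.regions_of('key',n)[:3]:
        K=cloud(c,d['pixels']); K=K[(K[:,2]>.06)&(K[:,2]<.20)]
        if len(K)<60: continue
        vx=cv2.fitLine(K.astype(np.float32),cv2.DIST_HUBER,0,.001,.001).ravel(); print('dir',vx[:3],np.degrees(np.arcsin(vx[2])),len(K))
E
python3 m2.py [-.003,0,.0388] [0,-.0167,0]; python3 press.py 21,0 22,0 23,0 24,0
```

```text
t 22.6 F [ 0.9552 -0.9459  6.3293] M [-0.9072 -0.2329  0.0058] w 0.00035646830715715266 2.957840212038718
tcp [ 0.6856 -0.2052  0.1094] [-179.9404   19.8326  -75.0376] cmd-meas in tool [-0.0006  0.0002  0.0009] j [-11.2814  36.2602  15.6584 -18.0896 -78.9629  31.2204]
F tool [-1.0558 -0.6852 -6.3469]
dir [-0.2732  0.9007  0.3378] 19.745087 432
21,0 travel [0.0033 0.     0.0062] dr [-0.     -0.0027 -0.    ]
22,0 travel [0.0034 0.     0.0126] dr [-0.     -0.0055 -0.    ]
23,0 travel [0.0035 0.     0.0191] dr [-0.     -0.0083 -0.    ]
24,0 travel [0.0035 0.     0.0256] dr [-0.     -0.0111 -0.    ]
```

Emit:
jog_arm(
  travel=[
    [0,0,0.0032],
    [0,0,0.0064],
    [0,0,0.0096],
    [0,0,0.0128],
    [0,0,0.016],
    [0,0,0.0192],
    [0,0,0.0192],
    [0,0,0.0192],
    [0,0,0.0192],
    [0,0,0.0192],
  ],
  dr=[
    [0,-0.0014,0],
    [0,-0.0028,0],
    [0,-0.0042,0],
    [0,-0.0055,0],
    [0,-0.0069,0],
    [0,-0.0083,0],
    [0,-0.0083,0],
    [0,-0.0083,0],
    [0,-0.0083,0],
    [0,-0.0083,0],
  ],
  claw=[0,0,0,0,0,0,0,0,0,0],
)

```text
time_s: 23.95
tcp_pos: [0.6847, -0.2022, 0.1004]
eef_rot: [-179.9, 22.8, -75.0]
contact_force: [0.6, -2.4, 5.4]
gripper_width: 0.0003
gripper_force: 3.1
```

```bash
python3 m2.py [0,0,.0192] [0,-.0083,0]
```

```text
t 23.95 F [ 0.5991 -2.4171  5.3819] M [-1.0893 -0.3169 -0.0384] w 0.00028949378771562 3.0974971113028005
tcp [ 0.6847 -0.2022  0.1004] [-179.9373   22.8115  -75.0359] cmd-meas in tool [-0.0007  0.0001  0.001 ] j [-12.4766  37.8028  17.2658 -20.4206 -80.9687  32.7176]
F tool [ 0.2086  0.0389 -5.9263]
dir [-0.2683  0.8801  0.3918] 23.066643 395
```

Emit:
jog_arm(
  travel=[
    [0.0002,0,0.0021],
    [0.0004,0,0.0043],
    [0.0006,0,0.0064],
    [0.0008,0,0.0086],
    [0.001,0,0.0107],
    [0.001,0,0.0128],
    [0.001,0,0.0128],
    [0.001,0,0.0128],
    [0.001,0,0.0128],
    [0.001,0,0.0128],
  ],
  dr=[
    [0,-0.0009,0],
    [0,-0.0018,0],
    [0,-0.0028,0],
    [0,-0.0037,0],
    [0,-0.0046,0],
    [0,-0.0055,0],
    [0,-0.0055,0],
    [0,-0.0055,0],
    [0,-0.0055,0],
    [0,-0.0055,0],
  ],
  claw=[0,0,0,0,0,0,0,0,0,0],
)

```text
time_s: 25.3
tcp_pos: [0.6842, -0.1999, 0.0944]
eef_rot: [-179.9, 24.8, -75.0]
contact_force: [1.1, -0.4, 7.2]
gripper_width: 0.0005
gripper_force: 3.1
```

```bash
python3 m2.py [0.001,0,.0128] [0,-.0055,0]
```

```text
t 25.3 F [ 1.1365 -0.4465  7.2434] M [-0.8605 -0.3058 -0.058 ] w 0.0005090337818170548 3.130506262241397
tcp [ 0.6842 -0.1999  0.0944] [-179.9266   24.8113  -75.0233] cmd-meas in tool [-0.0004  0.0002  0.0009] j [-13.2414  38.8563  18.3168 -21.9453 -82.3152  33.6492]
F tool [-2.3815 -0.9913 -6.8777]
dir [-0.2654  0.8667  0.4224] 24.988455 350
```

Emit:
jog_arm(
  travel=[
    [0,0,0.0011],
    [0,0,0.0022],
    [0,0,0.0034],
    [0,0,0.0045],
    [0,0,0.0045],
    [0,0,0.0045],
    [0,0,0.0045],
    [0,0,0.0045],
    [0,0,0.0045],
    [0,0,0.0045],
  ],
  dr=[
    [0,-0.0005,0],
    [0,-0.001,0],
    [0,-0.0015,0],
    [0,-0.002,0],
    [0,-0.002,0],
    [0,-0.002,0],
    [0,-0.002,0],
    [0,-0.002,0],
    [0,-0.002,0],
    [0,-0.002,0],
  ],
  claw=[0,0,0,0,0,0,0,0,0,0],
)

```text
time_s: 26.65
tcp_pos: [0.684, -0.1991, 0.0923]
eef_rot: [-179.9, 25.5, -75.0]
contact_force: [1.3, -0.8, 5.9]
gripper_width: 0.0003
gripper_force: 3.2
```

```bash
python3 m2.py [0,0,.0045] [0,-.002,0]
```

```text
t 26.65 F [ 1.3188 -0.7751  5.913 ] M [-0.8734 -0.3373 -0.1105] w 0.0002981802007813206 3.1779996055411175
tcp [ 0.684  -0.1991  0.0923] [-179.9256   25.527   -75.0235] cmd-meas in tool [-0.0004  0.0002  0.001 ] j [-13.5076  39.2263  18.6831 -22.4826 -82.8032  33.96  ]
F tool [-1.5649 -1.0812 -5.8039]
dir [-0.2775  0.8574  0.4333] 25.678394 363
```

Emit:
jog_arm(
  travel=[
    [0,0,0.0011],
    [0,0,0.0022],
    [0,0,0.0034],
    [0,0,0.0045],
    [0,0,0.0055],
    [0,0,0.0064],
    [0,0,0.0064],
    [0,0,0.0064],
    [0,0,0.0064],
    [0,0,0.0064],
  ],
  dr=[
    [0,-0.0005,0],
    [0,-0.001,0],
    [0,-0.0015,0],
    [0,-0.002,0],
    [0,-0.0024,0],
    [0,-0.0028,0],
    [0,-0.0028,0],
    [0,-0.0028,0],
    [0,-0.0028,0],
    [0,-0.0028,0],
  ],
  claw=[0,0,0,0,0,0,0,0,0,0],
)

```text
time_s: 28.0
tcp_pos: [0.6836, -0.1978, 0.0894]
eef_rot: [-179.9, 26.5, -75.0]
contact_force: [1.7, -1.8, 6.8]
gripper_width: 0.0007
gripper_force: 3.2
```

```bash
python3 m2.py [0,0,.0064] [0,-.0028,0]
```

```text
t 28.0 F [ 1.6897 -1.8099  6.8089] M [-0.9785 -0.3934 -0.1173] w 0.0006743762985677649 3.1964915656135418
tcp [ 0.6836 -0.1978  0.0894] [-179.9258   26.5305  -75.0238] cmd-meas in tool [-0.0005  0.0002  0.001 ] j [-13.8744  39.7478  19.1811 -23.2291 -83.4788  34.3863]
F tool [-1.0863 -1.1738 -7.0664]
dir [-0.2656  0.8563  0.443 ] 26.295227 359
```

Emit:
jog_arm(
  travel=[
    [0,0,0.0011],
    [0,0,0.0022],
    [0,0,0.0034],
    [0,0,0.0045],
    [0,0,0.0045],
    [0,0,0.0045],
    [0,0,0.0045],
    [0,0,0.0045],
    [0,0,0.0045],
    [0,0,0.0045],
  ],
  dr=[
    [0,-0.0005,0],
    [0,-0.001,0],
    [0,-0.0015,0],
    [0,-0.002,0],
    [0,-0.002,0],
    [0,-0.002,0],
    [0,-0.002,0],
    [0,-0.002,0],
    [0,-0.002,0],
    [0,-0.002,0],
  ],
  claw=[0,0,0,0,0,0,0,0,0,0],
)

```text
time_s: 29.35
tcp_pos: [0.6833, -0.1969, 0.0874]
eef_rot: [-179.9, 27.2, -75.0]
contact_force: [1.4, -1.7, 6.4]
gripper_width: 0.0003
gripper_force: 3.2
```

```bash
python3 m2.py [0,0,.0045] [0,-.002,0]
```

```text
t 29.35 F [ 1.4465 -1.7337  6.4293] M [-1.113  -0.3954 -0.102 ] w 0.00025578841480370827 3.1961962606874295
tcp [ 0.6833 -0.1969  0.0874] [-179.9311   27.2478  -75.0276] cmd-meas in tool [-0.0006  0.0001  0.001 ] j [-14.132   40.1241  19.5339 -23.7564 -83.9629  34.6788]
F tool [-1.1224 -0.9575 -6.6527]
dir [-0.2675  0.8432  0.4663] 27.794386 375
```

Emit:
jog_arm(
  travel=[
    [0,0,0.0011],
    [0,0,0.0022],
    [0,0,0.0034],
    [0,0,0.0045],
    [0,0,0.0045],
    [0,0,0.0045],
    [0,0,0.0045],
    [0,0,0.0045],
    [0,0,0.0045],
    [0,0,0.0045],
  ],
  dr=[
    [0,-0.0005,0],
    [0,-0.001,0],
    [0,-0.0015,0],
    [0,-0.002,0],
    [0,-0.002,0],
    [0,-0.002,0],
    [0,-0.002,0],
    [0,-0.002,0],
    [0,-0.002,0],
    [0,-0.002,0],
  ],
  claw=[0,0,0,0,0,0,0,0,0,0],
)

```text
time_s: 30.7
tcp_pos: [0.6831, -0.196, 0.0854]
eef_rot: [-179.9, 28.0, -75.0]
contact_force: [1.3, -2.4, 5.9]
gripper_width: 0.0003
gripper_force: 3.2
```

```bash
python3 m2.py [0,0,.0045] [0,-.002,0]
```

```text
t 30.7 F [ 1.2679 -2.4342  5.8554] M [-1.2223 -0.418  -0.1137] w 0.0003038654524233627 3.203814912121743
tcp [ 0.6831 -0.196   0.0854] [-179.9257   27.9578  -75.0253] cmd-meas in tool [-0.0006  0.0002  0.0011] j [-14.3861  40.4963  19.8876 -24.2782 -84.4447  34.9652]
F tool [-0.3786 -0.6042 -6.4273]
dir [-0.2666  0.836   0.4796] 28.659971 329
```

Emit:
jog_arm(
  travel=[
    [0,0,0.0011],
    [0,0,0.0022],
    [0,0,0.0034],
    [0,0,0.0045],
    [0,0,0.0045],
    [0,0,0.0045],
    [0,0,0.0045],
    [0,0,0.0045],
    [0,0,0.0045],
    [0,0,0.0045],
  ],
  dr=[
    [0,-0.0005,0],
    [0,-0.001,0],
    [0,-0.0015,0],
    [0,-0.002,0],
    [0,-0.002,0],
    [0,-0.002,0],
    [0,-0.002,0],
    [0,-0.002,0],
    [0,-0.002,0],
    [0,-0.002,0],
  ],
  claw=[0,0,0,0,0,0,0,0,0,0],
)

```text
time_s: 32.05
tcp_pos: [0.6828, -0.195, 0.0834]
eef_rot: [-179.9, 28.7, -75.0]
contact_force: [1.8, -3.0, 5.8]
gripper_width: 0.0008
gripper_force: 3.2
```

```bash
python3 m2.py [0,0,.0045] [0,-.002,0]; python3 -c "
from h import *
c=cap('scene'); st=r.regions_of('stand','scene')[0]; Q=cloud(c,st['pixels']); t=Q[Q[:,2]>.262]; print('tube top',t.mean(0),len(t)); B=Q[(Q[:,2]>0.006)&(Q[:,2]<0.022)]; print(cv2.minAreaRect(B[:,:2].astype(np.float32)*1000))"
```

```text
t 32.05 F [ 1.7876 -3.0384  5.7597] M [-1.3209 -0.4393 -0.0948] w 0.0008132101956921027 3.2110542274313048
tcp [ 0.6828 -0.195   0.0834] [-179.9263   28.6762  -75.0294] cmd-meas in tool [-0.0007  0.0001  0.0011] j [-14.6381  40.8701  20.2311 -24.8016 -84.9272  35.2436]
F tool [ 0.2166 -0.9507 -6.6821]
dir [-0.2629  0.8364  0.4809] 28.746355 333
tube top [0.7096 0.0446 0.2699] 440
((708.610595703125, 42.108856201171875), (180.28369140625, 181.4056854248047), 14.632181167602539)
```

Emit:
jog_arm(
  travel=[
    [0.0003,0,0.0011],
    [0.0006,0,0.0022],
    [0.0008,0,0.0034],
    [0.0008,0,0.0045],
    [0.0008,0,0.0045],
    [0.0008,0,0.0045],
    [0.0008,0,0.0045],
    [0.0008,0,0.0045],
    [0.0008,0,0.0045],
    [0.0008,0,0.0045],
  ],
  dr=[
    [0,-0.0005,0],
    [0,-0.001,0],
    [0,-0.0015,0],
    [0,-0.002,0],
    [0,-0.002,0],
    [0,-0.002,0],
    [0,-0.002,0],
    [0,-0.002,0],
    [0,-0.002,0],
    [0,-0.002,0],
  ],
  claw=[0,0,0,0,0,0,0,0,0,0],
)

```text
time_s: 33.5
tcp_pos: [0.6826, -0.1941, 0.0812]
eef_rot: [-179.9, 29.4, -75.0]
contact_force: [0.8, -1.7, 7.2]
gripper_width: 0.0004
gripper_force: 3.2
```

```bash
python3 m2.py [.0008,0,.0045] [0,-.002,0]
```

```text
t 33.5 F [ 0.7613 -1.6774  7.1702] M [-0.9661 -0.4103 -0.1992] w 0.0003922311510636753 3.193276402889751
tcp [ 0.6826 -0.1941  0.0812] [-179.9245   29.4175  -75.0227] cmd-meas in tool [-0.0004  0.0002  0.001 ] j [-14.8939  41.27    20.5993 -25.3365 -85.4302  35.5304]
F tool [-1.9389 -0.3114 -7.1378]
dir [-0.2613  0.8338  0.4863] 29.098858 356
```

Emit:
jog_arm(
  travel=[
    [0,0,0.0011],
    [0,0,0.0022],
    [0,0,0.0034],
    [0,0,0.0045],
    [0,0,0.0045],
    [0,0,0.0045],
    [0,0,0.0045],
    [0,0,0.0045],
    [0,0,0.0045],
    [0,0,0.0045],
  ],
  dr=[
    [0,-0.0005,0],
    [0,-0.001,0],
    [0,-0.0015,0],
    [0,-0.002,0],
    [0,-0.002,0],
    [0,-0.002,0],
    [0,-0.002,0],
    [0,-0.002,0],
    [0,-0.002,0],
    [0,-0.002,0],
  ],
  claw=[0,0,0,0,0,0,0,0,0,0],
)

```text
time_s: 34.85
tcp_pos: [0.6825, -0.1931, 0.0794]
eef_rot: [-179.9, 30.1, -75.0]
contact_force: [1.0, -2.4, 7.1]
gripper_width: 0.0006
gripper_force: 3.5
```

```bash
python3 m2.py [0,0,.0045] [0,-.002,0]; python3 -c "
from h import *
c=cap('scene'); save(c,'s5.png',(120,150,280,290),4)"
```

```text
t 34.85 F [ 0.9587 -2.4273  7.1436] M [-1.0299 -0.4124 -0.1593] w 0.0005558967121290898 3.542210894229356
tcp [ 0.6825 -0.1931  0.0794] [-179.904    30.1198  -75.0115] cmd-meas in tool [-0.0005  0.0003  0.0012] j [-15.1375  41.6354  20.9498 -25.8474 -85.9126  35.7956]
F tool [-1.3421 -0.3109 -7.4796]
dir [-0.2649  0.8224  0.5035] 30.229399 337
```

View pics/s5.png

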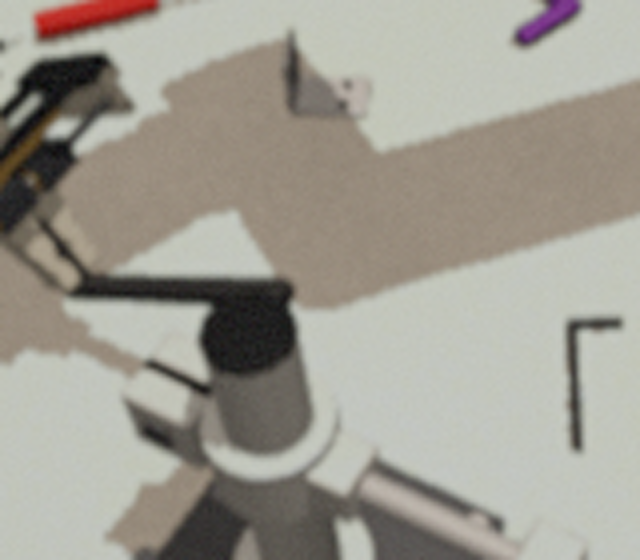

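Emit:
jog_arm(
  travel=[
    [0,0,0.001],
    [0,0,0.002],
    [0,0,0.003],
    [0,0,0.0035],
    [0,0,0.0035],
    [0,0,0.0035],
    [0,0,0.0035],
    [0,0,0.0035],
    [0,0,0.0035],
    [0,0,0.0035],
  ],
  dr=[
    [0,-0.0005,0],
    [0,-0.001,0],
    [0,-0.0013,0],
    [0,-0.0015,0],
    [0,-0.0015,0],
    [0,-0.0015,0],
    [0,-0.0015,0],
    [0,-0.0015,0],
    [0,-0.0015,0],
    [0,-0.0015,0],
  ],
  claw=[0,0,0,0,0,0,0,0,0,0],
)

```text
time_s: 36.25
tcp_pos: [0.6823, -0.1925, 0.0781]
eef_rot: [-179.9, 30.6, -75.0]
contact_force: [1.2, -3.0, 7.6]
gripper_width: 0.0003
gripper_force: 4.0
```

```bash
python3 m2.py [0,0,.0035] [0,-.0015,0]
```

```text
t 36.25 F [ 1.2069 -3.0213  7.5844] M [-1.0769 -0.3266 -0.1108] w 0.0002657690173023149 3.994123427546583
tcp [ 0.6823 -0.1925  0.0781] [-179.8906   30.6407  -75.0063] cmd-meas in tool [-0.0005  0.0003  0.0015] j [-15.3205  41.9057  21.2034 -26.2231 -86.2694  35.9899]
F tool [-1.0858 -0.3997 -8.1713]
dir [-0.2527  0.816   0.5199] 31.324768 348
```

Emit:
jog_arm(
  travel=[
    [0,0,0.001],
    [0,0,0.002],
    [0,0,0.003],
    [0,0,0.004],
    [0,0,0.004],
    [0,0,0.004],
    [0,0,0.004],
    [0,0,0.004],
    [0,0,0.004],
    [0,0,0.004],
  ],
  dr=[
    [0,-0.0005,0],
    [0,-0.001,0],
    [0,-0.0013,0],
    [0,-0.0015,0],
    [0,-0.0015,0],
    [0,-0.0015,0],
    [0,-0.0015,0],
    [0,-0.0015,0],
    [0,-0.0015,0],
    [0,-0.0015,0],
  ],
  claw=[0,0,0,0,0,0,0,0,0,0],
)

```text
time_s: 37.6
tcp_pos: [0.6822, -0.1917, 0.0766]
eef_rot: [-179.9, 31.2, -75.0]
contact_force: [1.3, -3.0, 8.5]
gripper_width: 0.0005
gripper_force: 4.5
```

```bash
python3 m2.py [0,0,.004] [0,-.0015,0]
```

```text
t 37.6 F [ 1.2957 -3.0353  8.5138] M [-1.0199 -0.3646 -0.0894] w 0.0004564242873631977 4.501562900841236
tcp [ 0.6822 -0.1917  0.0766] [-179.8684   31.158   -74.9951] cmd-meas in tool [-0.0006  0.0004  0.0018] j [-15.4923  42.1778  21.44   -26.6008 -86.6005  36.1851]
F tool [-1.6091 -0.4863 -8.975 ]
dir [-0.2591  0.82    0.5104] 30.690292 226
```

Emit:
jog_arm(
  travel=[
    [0,0,-0.01],
    [0,0,-0.03],
    [0,0,-0.08],
    [0,0,-0.15],
    [0,0,-0.2],
    [0,0,-0.25],
    [0,0,-0.3],
    [0,0,-0.3],
    [0,0,-0.3],
    [0,0,-0.3],
  ],
  dr=[
    [0,0,0],
    [0,0,0],
    [0,0,0],
    [0,0,0],
    [0,0,0],
    [0,0,0],
    [0,0,0],
    [0,0,0],
    [0,0,0],
    [0,0,0],
  ],
  claw=[0,0,0,0,0,0,0,0,0,0],
)

```text
time_s: 38.95
tcp_pos: [0.7009, -0.2648, 0.2021]
eef_rot: [179.9, 31.4, -75.1]
contact_force: [-0.1, -0.0, -0.4]
gripper_width: 0.0005
gripper_force: 0.0
```

```bash
cat > z.py <<'E'
from h import *
sent([0,0,-.3],[0,0,0]); show()
ims=[]
a=np.radians(14.8); xs=np.array([np.cos(a),np.sin(a)]); ys=np.array([-xs[1],xs[0]]); mouth=np.array([.6757,-.0246])
for n in ['scene','top']:
    c=cap(n); ims.append(c['pixels'])
    for d in r.regions_of('key',n)[:3]:
        K=cloud(c,d['pixels']); K=K[(K[:,2]>.05)&(K[:,2]<.20)]
        if len(K)<60: continue
        q=K[:,:2]-mouth; Q=np.c_[q@xs,q@ys,K[:,2]]; L=Q[Q[:,1]<-.03]
        vx=cv2.fitLine(L.astype(np.float32),cv2.DIST_HUBER,0,.001,.001).ravel(); vx*=-np.sign(vx[1])
        print(n,len(K),'slope',np.degrees(np.arctan2(vx[2],-vx[1])),'stand-frame dir',vx[:3],'ext',np.percentile(Q,[1,99],axis=0).ravel(),'long x',np.percentile(L[:,0],[1,50,99]))
    Q=cloud(c,r.regions_of('stand',n)[0]['pixels']); t=Q[Q[:,2]>.262]; print('tube',t.mean(0))
A=cv2.resize(ims[0][150:290,110:270],(400,350)); B=cv2.resize(ims[1][60:190,220:370],(400,350))
cv2.imwrite('pics/fin.png',np.hstack([A,B])[:,:,::-1])
E
python3 z.py
```

```text
t 38.95 F [-0.0716 -0.0056 -0.3621] M [-1.6359 -0.3761  0.0628] w 0.000529160375524378 0.0
tcp [ 0.7009 -0.2648  0.2021] [179.8647  31.3718 -75.0921] cmd-meas in tool [ 0.     -0.0004 -0.0017] j [ -19.8431   42.4348   38.2293  -26.0211 -103.6072   32.5928]
scene 396 slope -26.646008 stand-frame dir [ 0.0203 -0.8936 -0.4484] ext [-0.0448 -0.1767  0.0783 -0.0253  0.0063  0.1709] long x [-0.0444 -0.0305 -0.0253]
tube [0.7095 0.0448 0.2699]
top 671 slope -26.415781 stand-frame dir [ 0.0121 -0.8955 -0.4448] ext [-0.0452 -0.1769  0.0785  0.0011  0.0093  0.1737] long x [-0.0451 -0.0373 -0.0266]
tube [0.6936 0.0418 0.2935]
```

View pics/fin.png

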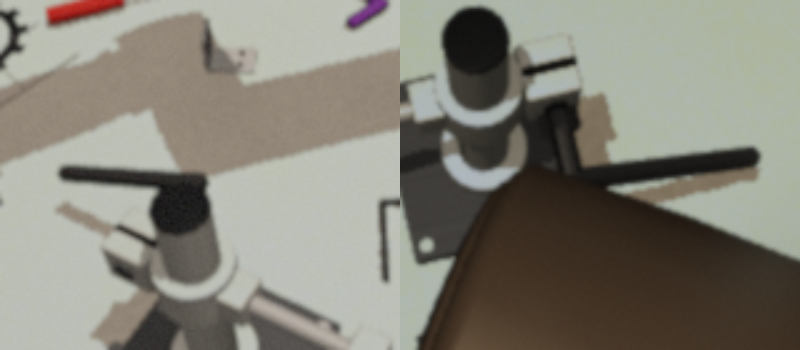

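```bash
python3 -c "
from plant import r
print(r.close_job())"
```

```text
the job is handed in; nothing more can be done
None
```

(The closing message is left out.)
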